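# Dial the code and free the bolt of a lens case

### The arm

A 6-joint arm with a two-finger parallel gripper is mounted at the origin on the work surface. World frame = base frame: x ahead of the robot, y to its left, z up, the work surface at z = 0. Lengths are in m, angles in rad, forces in N, time in s.
With the tool pointing down it reaches from about 0.4 to 0.825 m from the base axis. Payload 7 kg.
Tool frame: the origin (TCP) lies between the finger pads; the fingertips stand 22 mm ahead of it and the grasp point (between the pads) lies 3 mm ahead of it; z points along the fingers, y is the direction in which the jaws open and shut (so a half turn about z gives the same grasp; the last joint's range is limited). The gripper opens to 88 mm and grips with 3 to 60 N. Pads are 19 mm wide; open, the fingers measure 130 mm over their backs; the gripper's body (78 mm by 193 mm) begins 47 mm behind the grasp point.
Start: joints at [1.597, 0.359, 0.012, 0, -1.224, -0.288], TCP at [0.175, 0.652, 0.249] pointing down, gripper open.
Joint ranges: [-3.07, 3.07], [-1.43, 2.12], [-1.02, 1.25], [-3.03, 1.67], [-3.05, -0], [-3.03, 3.03]. Speed limits (rad/s): [2.39, 2.39, 3.01, 3.14, 3.14, 3.14].

### API

Orientations are given as [roll, pitch, yaw] about the fixed x, y, z axes, in that order (R = Rz(yaw) Ry(pitch) Rx(roll)).
In Python, from station import arm, optics gives the robot as it stands. The module is installed in compiled form; this text tells all that it offers.
- The arm moves only by the tool jog_arm, never from a script. Its argument "motion" is a list that holds one entry, the list of rows, each a list of 7 numbers: the shift along the tool's x, y, z in m, then the turn, a rotation vector about the tool's x, y, z in degrees, then the finger opening in m, from 0 to 0.0876. In form: [[[x, y, z, rx, ry, rz, grip], ...]]. A call has 1 to 8 rows; each row is the pose to reach, as a shift and turn from the pose measured when the call began, along the tool's axes at that moment; what a row does not reach only later rows make up. A row lasts 1/10 s, in which the tool goes at most 50 mm and 8.59 degrees, less where a joint would pass 70% of its speed; a pose out of reach is approached as far as the arm can. A call with a gripper value outside its range is refused whole. The fingers move at their own pace and stop on an object; "newtons" is the grip in N (left out, the last holds). Time passes only in rows, so rows that repeat a pose let the fingers close. It gives the time, the measured TCP pose, the force and the opening at its end, in the units of the state.
- arm.get_state(): the state, without advancing time (a new reading comes with each control period).
- optics.grab_frame(name): name is "side" or "top"; returns the picture (480x640x3 uint8, red, green, blue); there is no depth.
- optics.camera_model(name): a dict with "mtx" (3x3 intrinsics, pixels), "D" ([k1, k2, p1, p2, k3] as OpenCV has them; the pictures are not rectified), "R" (3x3) and "t" (3): a world point X has camera coordinates R X + t. Camera axes: x right, y down, z forward; pixel columns grow to the right and rows downward; lengths in m; the calibration is good to about 2 mm. A picture is of the moment at which its call begins. camera_model takes no time and is no camera call.
- arm.job_done(): hands the job in, once; it reports no verdict.
The state is a dict: "t": time; "q": joint angles; "qd": joint speeds; "joint_efforts": joint torques, N m; "eef_pos": TCP position; "ee_rot": TCP orientation; "force": force on the tool from outside, world axes, zero at the start; "moment": the same for the moment, N m; "width": finger opening in m.
Only numpy, scipy, OpenCV 4.12 (cv2) and the standard library are available. Lean on these libraries where they do the work, as an engineer would, in place of code of your own. Each camera call takes 0.05 s, during which the arm holds its last target.

### The job

Unlock the black lens case: turn its left dial to 4 and its right dial to 7, feeling close to each number, on either side of it, for the place where the lock's pin springs in and the dial locks, then slide the steel bolt fully back, away from the lid, so that the lid pops up. Never force a dial or the bolt, leave the things around and on the case where they are, and let go at the end.

Things in the scene. Friction and masses are not known exactly. Their poses are not given: they have to be found in the camera images.
- case: black case 260 x 360 x 90 mm (x, y, z), fixed; origin: centre of its underside; x points to the far side, y to the left seen from the robot. Half x<0: flat deck, 90 mm high, with two dials and the bolt; half x>0: well under a lid. Fixed numerals 0 to 9 (10 mm high) ring each dial 37 mm from its axis, 36 degrees apart, clockwise from above, 0 on the far side (case +x).
- grip_left (a point): on the left dial's upright axis, 20 mm above the deck, at case x -65, y +85 mm. Dial: disc of radius 26, 4 mm thick, with an aluminium grip bar 12 mm thick and 34 mm long (from 20 mm behind the axis to 14 ahead, then a pointed nose to 20 mm), top 30 mm above the deck. The nose with a white line is the pointer; the point's x axis points along the bar to the nose.
- grip_right (a point): the same point on the right dial, at case x -65, y -85 mm; same shape.
- dial_left (a joint): left dial's angle, rad, 0 to 6.283, growing clockwise from above; 0: pointer at numeral 0; 0.6283 per numeral, so numeral 4 is 2.513. Starts one to two numerals below 4 (turn it clockwise). Turns freely with about 0.05 N m. Its notch (see core) lies within 0.2 rad of the numeral, either side, differently each time.
- dial_right (a joint): right dial's angle, same sense and scale; numeral 7 is 4.398. Starts one to two numerals above 7 (turn it anticlockwise). Its own notch lies within 0.2 rad of the numeral, either side, differently each time.
- bolt_grip (a point): in the bolt's upright steel tab, 28 mm above the deck. Tab: 12 mm (case x) x 34 mm (case y), from 14 to 40 mm above the deck; bolt shut: at case x -70, y 0. The flat bolt, 24 mm wide, top 14 mm above the deck, runs from the tab through a steel guide (case x -20 to -4, 43 mm wide, top 20 mm above the deck) over the lid's edge.
- bolt (a joint): travel of the bolt, m: 0 shut (over the lid), growing as it slides towards the case's -x; 0.025 fully back at its stop. Slides with about 2 to 3 N when both pins are in; otherwise it stops hard after 1.5 mm, and pressing it more than 25 N against the pins counts as forcing.
- lid (a joint): opening of the lid, rad: 0 shut; it is sprung and pops up by itself to about 0.35 when the bolt is back (its near edge then 43 mm higher). Lid 126 x 360 x 8 mm, hinged on the far side, top 98 mm above the table when shut.
- core: hidden lock works; origin as the case's. Per dial a sprung pin, 25 mm from its axis, snaps into the dial's notch when within about 0.03 rad of it and stays in: the dial is then held both ways and resists like a stiff spring (5 N m per rad). Over 12 N on the pin (0.3 N m) counts as forcing: near the number turn in small steps, stop when the torque rises.
- vial: bystander: white vial, radius 11, 42 mm tall, standing on the case's deck at its left near corner; origin centre of its foot.
- drops: bystander: clear drop bottle, radius 16, 75 mm tall, on the table left of the case; origin centre of its foot.
- pen: bystander: pen 140 mm long lying in front of the case; origin at its middle, underneath.
- lens: bystander: brass trial lens ring, outer radius 19, 5 mm thick, lying in front of the case; origin centre of its underside.
- occluder: bystander: black paddle 165 mm long, 6 mm thick, lying right of the case; origin underneath, on the handle.
- prism_bar: bystander: bar with five clear blocks, 140 x 35 x 18 mm, lying left of the case; origin centre of its underside.

How it is judged:
At the end, for the whole second after the job is handed in: the bolt is back (over 21 mm of its 25 mm), the lid has popped up (over 0.25 rad), and each dial stands locked at its number (within 0.3 rad of 4 and of 7) (value of joint bolt above 0.021 m and value of joint lid above 0.25 rad and value of joint dial_left between 2.21328 and 2.81328 rad and value of joint dial_right between 4.09824 and 4.69824 rad); the robot touches nothing.
It fails at once if the left dial is forced against its pin (over 12 N at 25 mm from its axis) (contact force between dial_left and core above 12 N).
It fails at once if the right dial is forced against its pin (over 12 N at 25 mm from its axis) (contact force between dial_right and core above 12 N).
It fails at once if the bolt is forced against the lock's pins (over 25 N) (contact force between bolt and core above 25 N).
It fails at once if a bystander is moved by more than 30 mm or a bottle is tipped (distance of any of vial, drops, pen, lens, occluder, prism_bar from where it was at the start of the episode above 0.03 m or angle between any of vial, drops's own z axis and vertical above 0.5 rad).
It also fails if it takes over 72 s, if anything falls off the work surface, if the arm or the gripper's body presses on something with over 40 N, if the wrist force passes 120 N, or if a joint passes its speed limit or range.

## Working session

There is one attempt and no reset: what is moved stays moved. The work goes in short steps, Python scripts to look and compute and a tool call to move; the robot and the scene stay as the last step left them, time stands still between calls to the robot, and variables do not carry over. Pictures are saved under pics/ and viewed, and the job is handed in when it is done.

Besides the shell and the picture viewer there is one more tool, called after "Call:" as name(argument=value, ...), one argument or row to a line, values as JSON. jog_arm: Moves the arm, as the interface text tells. Its arguments: {"type":"object","properties":{"motion":{"type":"array","items":{"type":"array","items":{"type":"array","items":{"type":"number"}}}},"newtons":{"type":"number"}},"required":["motion"]}

```bash
mkdir -p pics
python3 - <<'E'
from station import arm, optics
import cv2
s=arm.get_state()
print({k:(v if not hasattr(v,'__len__') else [round(float(x),4) for x in v]) for k,v in s.items()})
for n in("top","side"):
    im=optics.grab_frame(n); cv2.imwrite(f"pics/{n}0.png",im[:,:,::-1])
    print(optics.camera_model(n))
E
```

```text
{'t': 0.0, 'q': [1.5971, 0.3594, 0.011, -0.0003, -1.2241, -0.2881], 'qd': [0.0015, -0.0, 0.0014, -0.0007, 0.0002, -0.0], 'joint_efforts': [-0.0005, -58.2727, 29.306, 6.9971, 0.007, -0.0001], 'eef_pos': [0.1746, 0.6515, 0.2476], 'ee_rot': [3.1399, -0.0002, -0.2619], 'force': [0.4318, -0.4228, 0.4498], 'moment': [0.0062, 0.043, 0.001], 'width': 0.08750123339862388}
{'mtx': array([[490.90507461,   0.        , 325.35208999],
       [  0.        , 490.90507461, 241.43012051],
       [  0.        ,   0.        ,   1.        ]]), 'D': array([0.03540015, 0.        , 0.        , 0.        , 0.        ]), 'R': array([[ 6.02531725e-04, -9.99997117e-01, -2.32422619e-03],
       [-9.92573562e-01, -3.15326346e-04, -1.21645485e-01],
       [ 1.21644402e-01,  2.38026073e-03, -9.92570891e-01]]), 't': array([0.02358127, 0.56540643, 0.95217834])}
{'mtx': array([[622.12597012,   0.        , 322.331825  ],
       [  0.        , 622.12597012, 240.95135011],
       [  0.        ,   0.        ,   1.        ]]), 'D': array([0.05244218, 0.        , 0.        , 0.        , 0.        ]), 'R': array([[-0.87116978, -0.49087005, -0.01047888],
       [-0.33480077,  0.60952676, -0.71859973],
       [ 0.35912625, -0.62251403, -0.69534496]]), 't': array([0.50860762, 0.24129707, 1.16235373])}
```

View pics/top0.png

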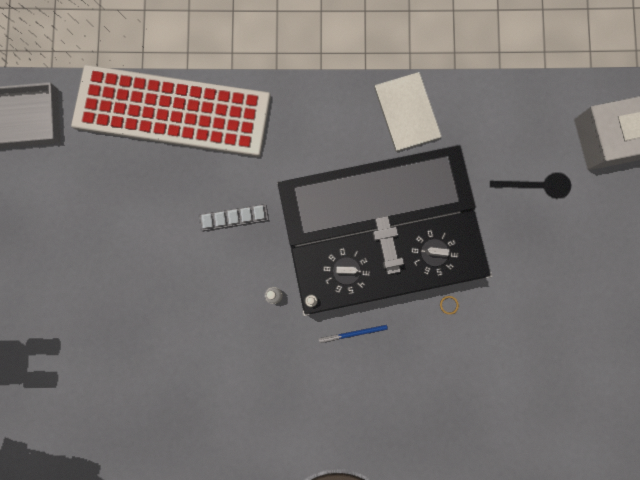

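View pics/side0.png

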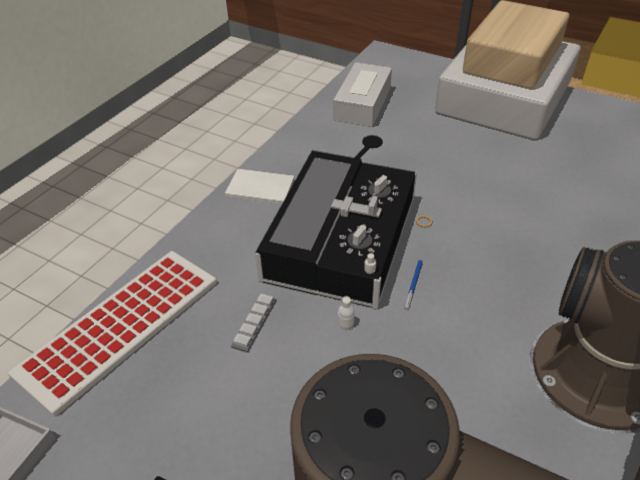

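Run:
```python
import cv2
a=cv2.imread("pics/top0.png")
cv2.imwrite("pics/c1.png",cv2.resize(a[215:320,290:500],None,fx=3.8,fy=3.8,interpolation=cv2.INTER_CUBIC))
cv2.imwrite("pics/c2.png",cv2.resize(a[140:320,265:500],None,fx=3.2,fy=3.2,interpolation=cv2.INTER_CUBIC))
b=cv2.imread("pics/side0.png")
cv2.imwrite("pics/c3.png",cv2.resize(b[140:310,250:430],None,fx=3.5,fy=3.5,interpolation=cv2.INTER_CUBIC))
```

```text
(no output)
```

View pics/c1.png

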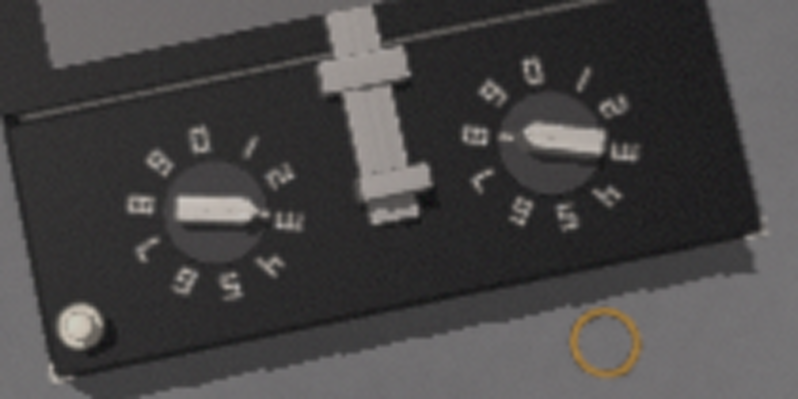

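View pics/c2.png

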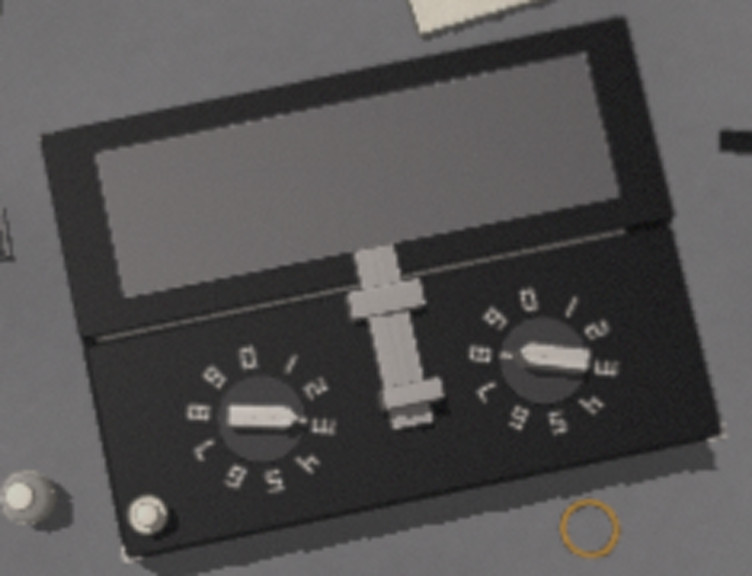

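View pics/c3.png

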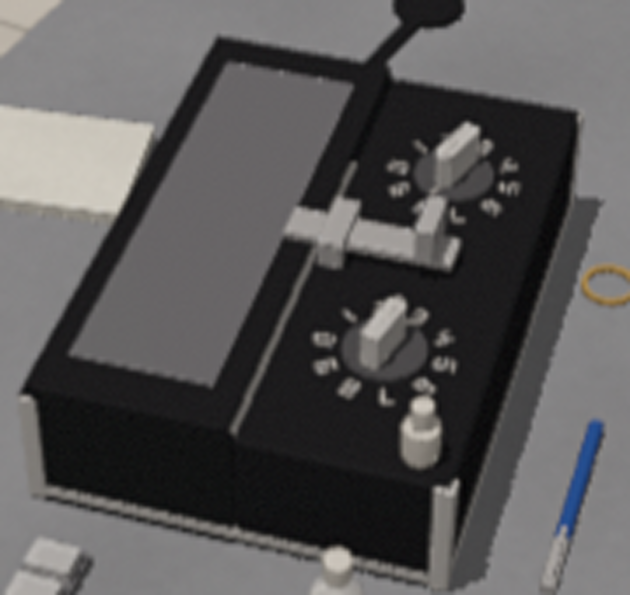

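```bash
cat > h.py <<'E'
import numpy as np,cv2
from station import arm,optics
from scipy.optimize import least_squares
def proj(n,P):
    m=optics.camera_model(n)
    return cv2.projectPoints(np.array(P,float).reshape(-1,3),cv2.Rodrigues(m["R"])[0],m["t"],m["mtx"],m["D"])[0][:,0]
def c2w(p,P):
    P=np.array(P,float);c,s=np.cos(p[2]),np.sin(p[2])
    return np.c_[p[0]+c*P[:,0]-s*P[:,1],p[1]+s*P[:,0]+c*P[:,1],P[:,2]]
E
python3 - <<'E'
from h import *
C=lambda u,v:(u/3.8+290,v/3.8+215)
E2=lambda u,v:(u/3.2+265,v/3.2+140)
S=lambda u,v:(u/3.5+250,v/3.5+140)
T=[((-.065,.085,.094),C(214,212)),((-.065,-.085,.094),C(552,143)),((-.13,.18,.09),E2(126,553)),((-.13,-.18,.09),E2(720,437)),
((.13,.18,.098),E2(43,135)),((.13,-.18,.098),E2(627,17))]
SS=[((-.065,.085,.094),S(385,350)),((-.065,-.085,.094),S(454,176)),((-.13,-.18,.09),S(580,115)),((-.13,.18,.09),S(450,487)),((.13,.18,.098),S(22,390)),((.13,-.18,.098),S(222,40))]
def f(p,which):
    r=[]
    for n,L in (("top",T),("side",SS)):
        if n in which: r.append(proj(n,c2w(p,[a for a,b in L]))-[b for a,b in L])
    return np.vstack(r).ravel()
for w in(("top",),("side",),("top","side")):
    o=least_squares(f,[.6,-.1,.2],args=(w,)); p=o.x
    print(w,p.round(4)); print(o.fun.reshape(-1,2).round(1).tolist())
np.save("case.npy",p)
def dialang(a,b,off,z):  # pixel pts top view at height z -> dial angle
    m=optics.camera_model("top")
    W=[]
    for q in(a,b):
        u=cv2.undistortPoints(np.array([[q]],float),m["mtx"],m["D"])[0,0]
        d=m["R"].T@np.r_[u,1];o=-m["R"].T@m["t"];W.append(o+d*(z-o[2])/d[2])
    d=W[1]-W[0]; return (-(np.arctan2(d[1],d[0])-p[2]))%(2*np.pi), W
l=dialang(C(178,208),C(258,209),0,.12);r=dialang(C(602,140),C(524,136),0,.12)
print(l,r)
for g in([-.065,.085,.11],[-.065,-.085,.11],[-.07,0,.118]): print(c2w(p,[g]))
E
```

```text
('top',) [ 0.5833 -0.0862  0.1977]
[[0.0, -0.1], [-0.2, 0.4], [-1.1, 2.3], [2.1, 0.7], [-1.3, -2.1], [0.5, -1.4]]
('side',) [ 0.5807 -0.0827  0.2023]
[[0.2, 0.3], [0.5, -0.1], [1.5, -1.0], [1.0, 2.1], [-1.4, -1.2], [-2.0, -1.5]]
('top', 'side') [ 0.5825 -0.0854  0.1996]
[[-0.4, 0.4], [-0.6, 0.7], [-1.4, 2.9], [1.8, 0.9], [-1.9, -1.5], [-0.1, -1.2], [-0.1, -0.7], [0.4, -0.9], [1.4, -1.7], [0.5, 0.9], [-1.5, -2.4], [-1.9, -2.4]]
(np.float64(1.782271772775105), [array([0.50298539, 0.00267741, 0.12      ]), array([ 0.5025305 , -0.03565052,  0.12      ])]) (np.float64(4.963089149992482), [array([ 0.53585259, -0.20094485,  0.12      ]), array([ 0.53775811, -0.16368184,  0.12      ])])
[[ 0.50194025 -0.01493078  0.11      ]]
[[ 0.53564866 -0.18155534  0.11      ]]
[[ 0.51389373 -0.09923449  0.118     ]]
```

```bash
cat >> h.py <<'E'
def delta(target,yaw):
    s=arm.get_state();R=cv2.Rodrigues(np.zeros(3))[0]
    from scipy.spatial.transform import Rotation as Ro
    A=Ro.from_euler("xyz",s["ee_rot"]);B=Ro.from_euler("xyz",[np.pi,0,yaw])
    print("shift",(A.inv().apply(np.array(target)-s["eef_pos"])*1000).round(1),"mm  rot",(A.inv()*B).as_rotvec(degrees=True).round(2))
def st():
    s=arm.get_state();p=np.load("case.npy")
    print("t%.2f"%s["t"],"pos",np.round(s["eef_pos"],4),"rot",np.round(s["ee_rot"],4),"F",np.round(s["force"],1),"M",np.round(s["moment"],3),"w%.4f"%s["width"],"q",np.round(s["q"],2),"dial",round((p[2]-s["ee_rot"][2])%6.2832,3),"or",round((p[2]-s["ee_rot"][2]+np.pi)%6.2832,3))
E
python3 -c "
from h import *
delta([.502,-.015,.19],-1.583)"
```

```text
shift [488.8 559.1  58.6] mm  rot [ 6.00e-02 -6.00e-02  7.57e+01]
```

Call:
jog_arm(
  motion=[
    [[0.489,0.559,0,0,0,75.7,0.04],[0.489,0.559,0,0,0,75.7,0.04],[0.489,0.559,0,0,0,75.7,0.04],[0.489,0.559,0,0,0,75.7,0.04],[0.489,0.559,0,0,0,75.7,0.04],[0.489,0.559,0,0,0,75.7,0.04],[0.489,0.559,0,0,0,75.7,0.04],[0.489,0.559,0,0,0,75.7,0.04]],
  ],
  newtons=10,
)

```text
t: 0.9
eef_pos: [0.3513, 0.2909, 0.2486]
ee_rot: [3.141, -0.001, -1.467]
force: [1.1, 1.1, -0.3]
width: 0.0404
```

```bash
python3 -c "
from h import *
st();delta([.502,-.015,.19],-1.583)"
```

```text
t0.90 pos [0.3513 0.2909 0.2486] rot [ 3.1413e+00 -1.2000e-03 -1.4674e+00] F [ 1.1  1.1 -0.3] M [ 0.145 -0.274  0.029] w0.0404 q [ 1.13 -0.01 -0.45  0.   -1.14 -1.02] dial 1.667 or 4.809
shift [ 319.7 -118.4   58.9] mm  rot [ 0.01 -0.07  6.62]
```

Call:
jog_arm(
  motion=[
    [[0.32,-0.118,0,0,0,6.6,0.04],[0.32,-0.118,0,0,0,6.6,0.04],[0.32,-0.118,0.03,0,0,6.6,0.04],[0.32,-0.118,0.06,0,0,6.6,0.04],[0.32,-0.118,0.06,0,0,6.6,0.04],[0.32,-0.118,0.06,0,0,6.6,0.04],[0.32,-0.118,0.06,0,0,6.6,0.04],[0.32,-0.118,0.06,0,0,6.6,0.04]],
  ],
)

```text
t: 1.7
eef_pos: [0.5017, -0.02, 0.1864]
ee_rot: [3.137, -0.003, -1.589]
force: [-0.9, -1.0, -1.3]
width: 0.04
```

```bash
python3 -c "
from h import *
st();delta([.502,-.015,.12],-1.583)
cv2.imwrite('pics/s1.png',cv2.resize(optics.grab_frame('side')[110:340,230:450,::-1],None,fx=2.6,fy=2.6,interpolation=2))"
```

```text
t1.70 pos [ 0.5017 -0.02    0.1864] rot [ 3.1374e+00 -2.8000e-03 -1.5886e+00] F [-0.9 -1.  -1.3] M [ 0.143  0.068 -0.012] w0.0400 q [ 0.35  0.13 -0.45  0.   -1.   -0.37] dial 1.788 or 4.93
shift [-5.2 -0.5 66.4] mm  rot [ 0.24 -0.16 -0.32]
```

View pics/s1.png

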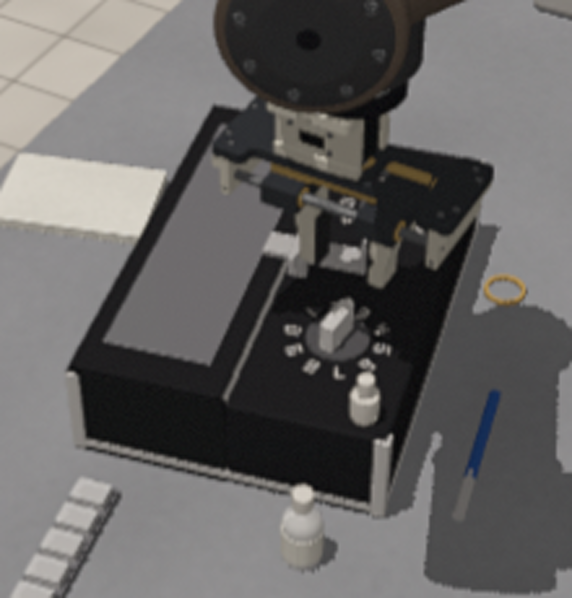

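Call:
jog_arm(
  motion=[
    [[-0.005,-0.0005,0,0.2,-0.2,-0.3,0.04],[-0.005,-0.0005,0.02,0.2,-0.2,-0.3,0.04],[-0.005,-0.0005,0.034,0.2,-0.2,-0.3,0.04],[-0.005,-0.0005,0.034,0.2,-0.2,-0.3,0.04]],
  ],
)

```text
t: 2.15
eef_pos: [0.5005, -0.0121, 0.152]
ee_rot: [3.139, 0.001, -1.581]
force: [-0.9, 0.8, 1.1]
width: 0.0403
```

```bash
python3 -c "
from h import *
st();delta([.502,-.015,.12],-1.583)
cv2.imwrite('pics/s2.png',cv2.resize(optics.grab_frame('side')[170:300,290:420,::-1],None,fx=4.5,fy=4.5,interpolation=2))"
```

```text
t2.15 pos [ 0.5005 -0.0121  0.152 ] rot [ 3.1393e+00  9.0000e-04 -1.5807e+00] F [-0.9  0.8  1.1] M [ 0.053 -0.063 -0.005] w0.0403 q [ 0.37  0.16 -0.5  -0.   -0.91 -0.38] dial 1.78 or 4.922
shift [ 2.9 -1.6 32. ] mm  rot [0.13 0.05 0.13]
```

View pics/s2.png

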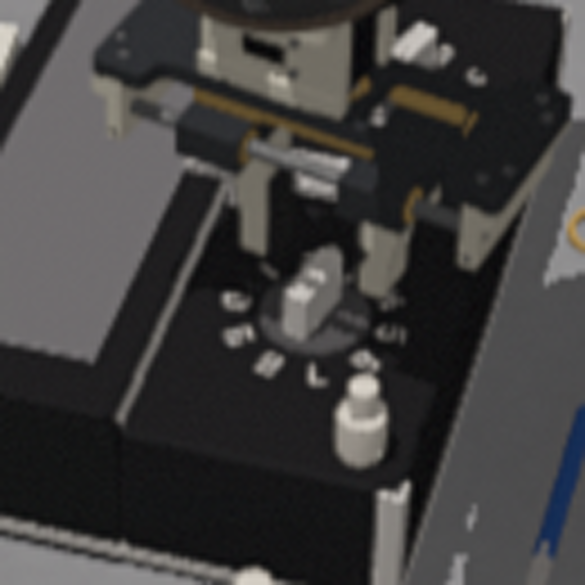

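Call:
jog_arm(
  motion=[
    [[0.003,-0.0015,0.015,0,0,0.1,0.04],[0.003,-0.0015,0.032,0,0,0.1,0.04],[0.003,-0.0015,0.032,0,0,0.1,0.04],[0.003,-0.0015,0.032,0,0,0.1,0.04]],
  ],
)

```text
t: 2.6
eef_pos: [0.5031, -0.0144, 0.1222]
ee_rot: [-3.142, 0.001, -1.581]
force: [0.8, -0.6, -0.3]
width: 0.0401
```

```bash
python3 -c "
from h import *
st();delta([.502,-.015,.12],-1.583)
cv2.imwrite('pics/s3.png',cv2.resize(optics.grab_frame('side')[170:300,290:420,::-1],None,fx=4.5,fy=4.5,interpolation=2))"
```

```text
t2.60 pos [ 0.5031 -0.0144  0.1222] rot [-3.1416e+00  9.0000e-04 -1.5808e+00] F [ 0.8 -0.6 -0.3] M [ 0.064 -0.118 -0.026] w0.0401 q [ 0.36  0.2  -0.53 -0.   -0.84 -0.37] dial 1.78 or 4.922
shift [0.6 1.1 2.2] mm  rot [-0.    0.05  0.12]
```

View pics/s3.png

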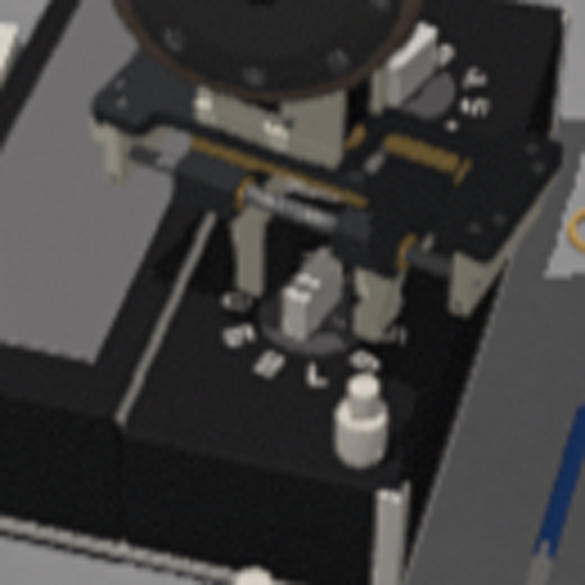

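Call:
jog_arm(
  motion=[
    [[0.0005,0.001,0.001,0,0,0,0.03],[0.0005,0.001,0.001,0,0,0,0.01],[0.0005,0.001,0.001,0,0,0,0.0],[0.0005,0.001,0.001,0,0,0,0.0],[0.0005,0.001,0.001,0,0,0,0.0]],
  ],
  newtons=10,
)

```text
t: 3.15
eef_pos: [0.5048, -0.0146, 0.1222]
ee_rot: [-3.136, 0.002, -1.581]
force: [7.7, -1.7, -4.3]
width: 0.0119
```

```bash
python3 -c "
from h import *
st()"
```

```text
t3.15 pos [ 0.5048 -0.0146  0.1222] rot [-3.1363e+00  1.8000e-03 -1.5806e+00] F [ 7.7 -1.7 -4.3] M [-0.419 -2.655 -0.059] w0.0119 q [ 0.36  0.2  -0.53  0.   -0.83 -0.37] dial 1.78 or 4.922
```

Call:
jog_arm(
  motion=[
    [[0,-0.0015,0,-0.3,0,0,0.0],[0,-0.0015,0,-0.3,0,0,0.0]],
  ],
  newtons=10,
)

```text
t: 3.35
eef_pos: [0.5051, -0.0147, 0.1221]
ee_rot: [3.139, 0.002, -1.581]
force: [-6.1, 2.9, 6.7]
width: 0.0121
```

```bash
python3 -c "
from h import *
st()"
```

```text
t3.35 pos [ 0.5051 -0.0147  0.1221] rot [ 3.1388e+00  1.7000e-03 -1.5811e+00] F [-6.1  2.9  6.7] M [ 1.062  1.953 -0.086] w0.0121 q [ 0.36  0.21 -0.52 -0.   -0.84 -0.37] dial 1.781 or 4.922
```

Call:
jog_arm(
  motion=[
    [[0,0.0005,0,0.1,0,4,0.0],[0,0.0005,0,0.1,0,8,0.0],[0,0.0005,0,0.1,0,12,0.0],[0,0.0005,0,0.1,0,12,0.0]],
  ],
  newtons=10,
)

```text
t: 3.75
eef_pos: [0.5051, -0.0147, 0.1222]
ee_rot: [3.141, 0.001, -1.792]
force: [2.8, -1.1, -2.2]
width: 0.0116
```

```bash
python3 -c "
from h import *
st()"
```

```text
t3.75 pos [ 0.5051 -0.0147  0.1222] rot [ 3.1408e+00  1.5000e-03 -1.7916e+00] F [ 2.8 -1.1 -2.2] M [-0.098 -1.167  0.   ] w0.0116 q [ 0.36  0.21 -0.53 -0.   -0.84 -0.58] dial 1.991 or 5.133
```

Call:
jog_arm(
  motion=[
    [[0,0,0,0,0,4,0.0],[0,0,0,0,0,8,0.0],[0,0,0,0,0,12.5,0.0],[0,0,0,0,0,12.5,0.0],[0,0,0,0,0,12.5,0.0]],
  ],
)

```text
t: 4.25
eef_pos: [0.5053, -0.0147, 0.1221]
ee_rot: [3.141, 0.001, -2.006]
force: [2.6, -1.1, -2.8]
width: 0.0122
```

```bash
python3 -c "
from h import *
st()"
```

```text
t4.25 pos [ 0.5053 -0.0147  0.1221] rot [ 3.1407e+00  1.3000e-03 -2.0064e+00] F [ 2.6 -1.1 -2.8] M [-0.277 -1.047 -0.027] w0.0122 q [ 0.36  0.21 -0.52 -0.   -0.84 -0.79] dial 2.206 or 5.348
```

Call:
jog_arm(
  motion=[
    [[0,0,0,0,0,1.0,0.0],[0,0,0,0,0,1.5,0.0],[0,0,0,0,0,1.5,0.0]],
  ],
)

```text
t: 4.55
eef_pos: [0.5053, -0.0147, 0.1222]
ee_rot: [3.141, 0.001, -2.032]
force: [1.5, -1.8, -2.1]
width: 0.0123
```

```bash
python3 -c "
from h import *
st()"
```

```text
t4.55 pos [ 0.5053 -0.0147  0.1222] rot [ 3.1407e+00  1.3000e-03 -2.0322e+00] F [ 1.5 -1.8 -2.1] M [-0.245 -0.897  0.064] w0.0123 q [ 0.36  0.21 -0.52 -0.   -0.84 -0.82] dial 2.232 or 5.373
```

Call:
jog_arm(
  motion=[
    [[0,0,0,0,0,1.0,0.0],[0,0,0,0,0,1.5,0.0],[0,0,0,0,0,1.5,0.0]],
  ],
)

```text
t: 4.85
eef_pos: [0.5053, -0.0147, 0.1221]
ee_rot: [3.141, 0.001, -2.059]
force: [2.6, -0.6, -2.3]
width: 0.0118
```

```bash
python3 -c "
from h import *
st()"
```

```text
t4.85 pos [ 0.5053 -0.0147  0.1221] rot [ 3.1407e+00  1.2000e-03 -2.0587e+00] F [ 2.6 -0.6 -2.3] M [-0.27  -0.965  0.027] w0.0118 q [ 0.36  0.21 -0.52 -0.   -0.84 -0.85] dial 2.258 or 5.4
```

Call:
jog_arm(
  motion=[
    [[0,0,0,0,0,1.0,0.0],[0,0,0,0,0,1.5,0.0],[0,0,0,0,0,1.5,0.0]],
  ],
)

```text
t: 5.15
eef_pos: [0.5054, -0.0148, 0.1222]
ee_rot: [3.141, 0.001, -2.085]
force: [2.8, -0.6, -2.2]
width: 0.0121
```

```bash
python3 -c "
from h import *
st()"
```

```text
t5.15 pos [ 0.5054 -0.0148  0.1222] rot [ 3.1407e+00  1.2000e-03 -2.0854e+00] F [ 2.8 -0.6 -2.2] M [-0.279 -0.986  0.088] w0.0121 q [ 0.36  0.21 -0.52 -0.   -0.84 -0.87] dial 2.285 or 5.427
```

```bash
cat >> h.py <<'E'
def av(n=6):
    L=[]
    for i in range(n):
        optics.grab_frame("top");s=arm.get_state();L.append(np.r_[s["force"],s["moment"],s["width"],s["ee_rot"][2]])
    L=np.array(L);p=np.load("case.npy")
    print("t%.2f"%s["t"],"F",L[:,:3].mean(0).round(2),"Mz %.3f sd %.3f"%(L[:,5].mean(),L[:,5].std()),"w%.4f"%L[:,6].mean(),"dial %.3f or %.3f"%((p[2]-L[-1,7])%6.2832,(p[2]-L[-1,7]+np.pi)%6.2832))
E
python3 -c "
from h import *
av(10)"
```

```text
t5.65 F [ 2.52 -1.02 -2.27] Mz 0.034 sd 0.024 w0.0119 dial 2.284 or 5.426
```

Call:
jog_arm(
  motion=[
    [[0,0,0,0,0,1.0,0.0],[0,0,0,0,0,1.0,0.0]],
  ],
)

```text
t: 5.85
eef_pos: [0.5054, -0.0148, 0.1221]
ee_rot: [3.141, 0.001, -2.103]
force: [2.5, -0.5, -2.0]
width: 0.0116
```

```bash
python3 -c "
from h import *
av()"
```

```text
t6.15 F [ 2.42 -1.2  -2.35] Mz 0.024 sd 0.027 w0.0120 dial 2.302 or 5.443
```

Free so far (mean Mz ≈ 0.03). Continue in 1.5° steps.

Call:
jog_arm(
  motion=[
    [[0,0,0,0,0,1.0,0.0],[0,0,0,0,0,1.5,0.0]],
  ],
)

```text
t: 6.35
eef_pos: [0.5054, -0.0148, 0.1222]
ee_rot: [3.141, 0.001, -2.13]
force: [2.8, -1.1, -2.6]
width: 0.012
```

```bash
python3 -c "
from h import *
av()"
```

```text
t6.65 F [ 2.38 -1.72 -2.01] Mz 0.027 sd 0.017 w0.0119 dial 2.328 or 5.470
```

Call:
jog_arm(
  motion=[
    [[0,0,0,0,0,1.0,0.0],[0,0,0,0,0,1.5,0.0]],
  ],
)

```text
t: 6.85
eef_pos: [0.5054, -0.0147, 0.1222]
ee_rot: [3.141, 0.001, -2.156]
force: [2.3, -1.5, -2.6]
width: 0.012
```

```bash
python3 -c "
from h import *
av()"
```

```text
t7.15 F [ 2.7  -1.86 -2.7 ] Mz 0.054 sd 0.037 w0.0119 dial 2.354 or 5.496
```

Call:
jog_arm(
  motion=[
    [[0,0,0,0,0,1.0,0.0],[0,0,0,0,0,1.5,0.0]],
  ],
)

```text
t: 7.35
eef_pos: [0.5054, -0.0148, 0.1222]
ee_rot: [3.141, 0.001, -2.182]
force: [3.1, -1.4, -2.8]
width: 0.0118
```

```bash
python3 -c "
from h import *
av()"
```

```text
t7.65 F [ 2.73 -1.98 -3.15] Mz 0.020 sd 0.042 w0.0118 dial 2.380 or 5.522
```

Call:
jog_arm(
  motion=[
    [[0,0,0,0,0,1.0,0.0],[0,0,0,0,0,1.5,0.0]],
  ],
)

```text
t: 7.85
eef_pos: [0.5054, -0.0148, 0.1221]
ee_rot: [3.141, 0.001, -2.208]
force: [3.7, -1.8, -2.4]
width: 0.0118
```

```bash
python3 -c "
from h import *
av()"
```

```text
t8.15 F [ 3.19 -2.13 -3.11] Mz 0.049 sd 0.035 w0.0119 dial 2.406 or 5.548
```

Call:
jog_arm(
  motion=[
    [[0,0,0,0,0,1.0,0.0],[0,0,0,0,0,1.5,0.0]],
  ],
)

```text
t: 8.35
eef_pos: [0.5055, -0.0148, 0.1222]
ee_rot: [3.141, 0.001, -2.234]
force: [3.6, -1.3, -3.7]
width: 0.0119
```

```bash
python3 -c "
from h import *
av()"
```

```text
t8.65 F [ 3.14 -2.   -2.71] Mz 0.023 sd 0.023 w0.0118 dial 2.433 or 5.574
```

Call:
jog_arm(
  motion=[
    [[0,0,0,0,0,1.0,0.0],[0,0,0,0,0,1.5,0.0]],
  ],
)

```text
t: 8.85
eef_pos: [0.5055, -0.0148, 0.1222]
ee_rot: [3.141, 0.001, -2.26]
force: [3.3, -2.6, -3.3]
width: 0.0118
```

```bash
python3 -c "
from h import *
av()"
```

```text
t9.15 F [ 3.37 -2.51 -2.98] Mz 0.032 sd 0.026 w0.0120 dial 2.459 or 5.600
```

Call:
jog_arm(
  motion=[
    [[0,0,0,0,0,1.0,0.0],[0,0,0,0,0,1.5,0.0]],
  ],
)

```text
t: 9.35
eef_pos: [0.5055, -0.0148, 0.1222]
ee_rot: [3.141, 0.001, -2.287]
force: [3.5, -1.6, -3.1]
width: 0.0121
```

```bash
python3 -c "
from h import *
av()"
```

```text
t9.65 F [ 3.24 -2.42 -3.14] Mz 0.037 sd 0.035 w0.0120 dial 2.485 or 5.626
```

Call:
jog_arm(
  motion=[
    [[0,0,0,0,0,1.0,0.0],[0,0,0,0,0,1.5,0.0]],
  ],
)

```text
t: 9.85
eef_pos: [0.5055, -0.0148, 0.1222]
ee_rot: [3.141, 0.001, -2.313]
force: [4.0, -2.5, -4.1]
width: 0.0117
```

```bash
python3 -c "
from h import *
av()"
```

```text
t10.15 F [ 3.47 -2.64 -3.02] Mz 0.040 sd 0.028 w0.0120 dial 2.511 or 5.653
```

Call:
jog_arm(
  motion=[
    [[0,0,0,0,0,1.0,0.0],[0,0,0,0,0,1.5,0.0]],
  ],
)

```text
t: 10.35
eef_pos: [0.5055, -0.0149, 0.1221]
ee_rot: [3.141, 0.001, -2.339]
force: [3.6, -2.7, -3.1]
width: 0.0118
```

```bash
python3 -c "
from h import *
av()"
```

```text
t10.65 F [ 3.37 -2.96 -3.84] Mz 0.021 sd 0.015 w0.0119 dial 2.537 or 5.679
```

Call:
jog_arm(
  motion=[
    [[0,0,0,0,0,1.0,0.0],[0,0,0,0,0,1.5,0.0]],
  ],
)

```text
t: 10.85
eef_pos: [0.5055, -0.0149, 0.1222]
ee_rot: [3.141, 0.001, -2.365]
force: [4.4, -3.8, -3.0]
width: 0.0122
```

```bash
python3 -c "
from h import *
av()"
```

```text
t11.15 F [ 4.37 -3.28 -3.63] Mz -0.017 sd 0.017 w0.0119 dial 2.564 or 5.705
```

Call:
jog_arm(
  motion=[
    [[0,0,0,0,0,1.0,0.0],[0,0,0,0,0,1.0,0.0]],
  ],
)

```text
t: 11.35
eef_pos: [0.5056, -0.0149, 0.1221]
ee_rot: [3.141, 0.001, -2.382]
force: [3.3, -3.5, -3.3]
width: 0.0122
```

```bash
python3 -c "
from h import *
av()"
```

```text
t11.65 F [ 4.03 -3.32 -3.57] Mz -0.051 sd 0.026 w0.0118 dial 2.581 or 5.723
```

Call:
jog_arm(
  motion=[
    [[0,0,0,0,0,1.0,0.0],[0,0,0,0,0,1.0,0.0]],
  ],
)

```text
t: 11.85
eef_pos: [0.5056, -0.0149, 0.1221]
ee_rot: [3.141, 0.001, -2.4]
force: [4.7, -3.5, -3.0]
width: 0.0118
```

```bash
python3 -c "
from h import *
av()"
```

```text
t12.15 F [ 4.21 -3.22 -4.09] Mz -0.029 sd 0.026 w0.0118 dial 2.599 or 5.741
```

Call:
jog_arm(
  motion=[
    [[0,0,0,0,0,1.0,0.0],[0,0,0,0,0,1.0,0.0]],
  ],
)

```text
t: 12.35
eef_pos: [0.5056, -0.0149, 0.1222]
ee_rot: [3.141, 0.001, -2.418]
force: [3.7, -2.2, -2.7]
width: 0.0117
```

```bash
python3 -c "
from h import *
av(8)"
```

```text
t12.75 F [ 3.76 -3.39 -3.71] Mz -0.019 sd 0.018 w0.0119 dial 2.617 or 5.758
```

Call:
jog_arm(
  motion=[
    [[0,0,0,0,0,1.0,0.0],[0,0,0,0,0,1.0,0.0]],
  ],
)

```text
t: 12.95
eef_pos: [0.5056, -0.0149, 0.1222]
ee_rot: [3.141, 0.001, -2.435]
force: [3.7, -4.0, -3.0]
width: 0.0119
```

```bash
python3 -c "
from h import *
av(8)"
```

```text
t13.35 F [ 3.73 -2.95 -3.36] Mz -0.019 sd 0.019 w0.0119 dial 2.634 or 5.776
```

Call:
jog_arm(
  motion=[
    [[0,0,0,0,0,1.0,0.0],[0,0,0,0,0,1.0,0.0]],
  ],
)

```text
t: 13.55
eef_pos: [0.5056, -0.0149, 0.1221]
ee_rot: [3.141, 0.001, -2.453]
force: [4.0, -3.6, -2.9]
width: 0.012
```

```bash
python3 -c "
from h import *
av(7)
cv2.imwrite('pics/s4.png',cv2.resize(optics.grab_frame('side')[190:280,310:410,::-1],None,fx=6,fy=6,interpolation=2))"
```

```text
t13.90 F [ 3.93 -2.99 -3.61] Mz 0.042 sd 0.008 w0.0119 dial 2.652 or 5.793
```

View pics/s4.png

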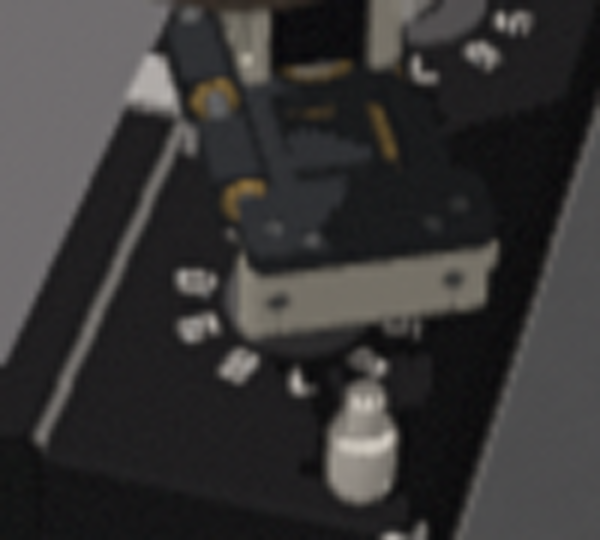

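Call:
jog_arm(
  motion=[
    [[0,0,0,0,0,1.0,0.0],[0,0,0,0,0,1.0,0.0]],
  ],
)

```text
t: 14.15
eef_pos: [0.5056, -0.0149, 0.1221]
ee_rot: [3.141, 0.001, -2.47]
force: [4.0, -4.2, -4.2]
width: 0.0116
```

```bash
python3 -c "
from h import *
av(7)"
```

```text
t14.50 F [ 4.21 -3.02 -3.46] Mz 0.085 sd 0.021 w0.0119 dial 2.669 or 5.811
```

Call:
jog_arm(
  motion=[
    [[0,0,0,0,0,1.0,0.0],[0,0,0,0,0,1.0,0.0]],
  ],
)

```text
t: 14.7
eef_pos: [0.5056, -0.015, 0.1221]
ee_rot: [3.141, 0.001, -2.488]
force: [2.8, -2.7, -4.4]
width: 0.0122
```

```bash
python3 -c "
from h import *
av(7)"
```

```text
t15.05 F [ 3.6  -3.14 -3.3 ] Mz 0.145 sd 0.022 w0.0119 dial 2.687 or 5.828
```

Call:
jog_arm(
  motion=[
    [[0,0,0,0,0,-2.0,0.0],[0,0,0,0,0,-4.0,0.0],[0,0,0,0,0,-4.0,0.0]],
  ],
)

```text
t: 15.35
eef_pos: [0.5056, -0.0149, 0.1221]
ee_rot: [3.141, 0.001, -2.417]
force: [4.5, -3.4, -3.0]
width: 0.0119
```

```bash
python3 -c "
from h import *
av(7)"
```

```text
t15.70 F [ 3.91 -2.29 -3.22] Mz 0.046 sd 0.029 w0.0119 dial 2.617 or 5.759
```

Call:
jog_arm(
  motion=[
    [[0,0,0,0,0,-2.0,0.0],[0,0,0,0,0,-2.0,0.0]],
  ],
)

```text
t: 15.9
eef_pos: [0.5056, -0.0149, 0.1221]
ee_rot: [3.141, 0.001, -2.383]
force: [3.7, -2.5, -2.4]
width: 0.0123
```

```bash
python3 -c "
from h import *
av(7)"
```

```text
t16.25 F [ 2.85 -2.53 -2.99] Mz 0.023 sd 0.032 w0.0120 dial 2.583 or 5.724
```

Call:
jog_arm(
  motion=[
    [[0,0,0,0,0,-2.0,0.0],[0,0,0,0,0,-2.0,0.0]],
  ],
)

```text
t: 16.45
eef_pos: [0.5055, -0.0149, 0.1222]
ee_rot: [3.141, 0.001, -2.348]
force: [3.6, -2.2, -3.1]
width: 0.012
```

```bash
python3 -c "
from h import *
av(7)"
```

```text
t16.80 F [ 3.56 -2.33 -2.68] Mz -0.056 sd 0.022 w0.0119 dial 2.548 or 5.690
```

Call:
jog_arm(
  motion=[
    [[0,0,0,0,0,-2.0,0.0],[0,0,0,0,0,-2.0,0.0]],
  ],
)

```text
t: 17.0
eef_pos: [0.5055, -0.0149, 0.1221]
ee_rot: [3.141, 0.001, -2.314]
force: [2.0, -1.9, -2.7]
width: 0.012
```

```bash
python3 -c "
from h import *
av(7)"
```

```text
t17.35 F [ 3.1  -1.65 -2.8 ] Mz -0.179 sd 0.023 w0.0119 dial 2.514 or 5.655
```

Call:
jog_arm(
  motion=[
    [[0,0,0,0,0,5,0.0],[0,0,0,0,0,5,0.03],[0,0,0,0,0,5,0.04],[0,0,0,0,0,5,0.04],[0,0,-0.03,0,0,5,0.04],[0,0,-0.06,0,0,5,0.04],[0,0,-0.06,0,0,5,0.04]],
  ],
)

```text
t: 18.05
eef_pos: [0.5076, -0.0145, 0.186]
ee_rot: [-3.139, 0.007, -2.399]
force: [1.0, -0.2, 0.3]
width: 0.04
```

```bash
python3 -c "
from h import *
st();delta([.538,-.1812,.16],-1.622)
cv2.imwrite('pics/s5.png',cv2.resize(optics.grab_frame('side')[190:280,310:410,::-1],None,fx=6,fy=6,interpolation=2))"
```

```text
t18.05 pos [ 0.5076 -0.0145  0.186 ] rot [-3.1394  0.0065 -2.3993] F [ 1.  -0.2  0.3] M [ 0.171 -0.217 -0.009] w0.0400 q [ 0.36  0.13 -0.44 -0.   -0.99 -1.19] dial 2.599 or 5.74
shift [  90.5 -143.3   25.8] mm  rot [ -0.26   0.3  -44.53]
```

View pics/s5.png

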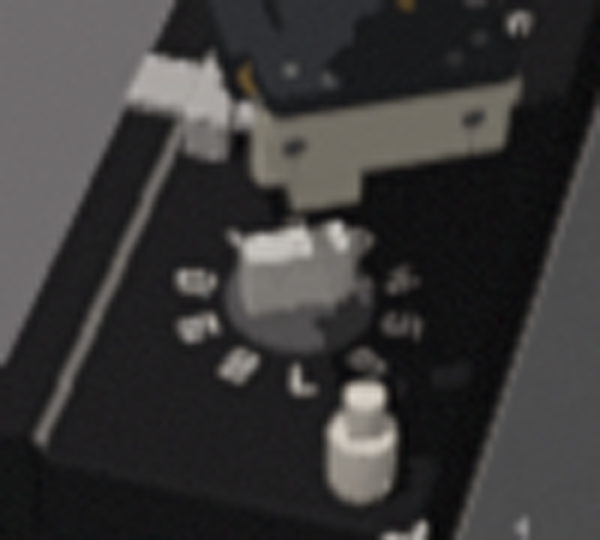

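Call:
jog_arm(
  motion=[
    [[0.0905,-0.1433,0,-0.3,0.3,-44.5,0.04],[0.0905,-0.1433,0,-0.3,0.3,-44.5,0.04],[0.0905,-0.1433,0,-0.3,0.3,-44.5,0.04],[0.0905,-0.1433,0,-0.3,0.3,-44.5,0.04],[0.0905,-0.1433,0,-0.3,0.3,-44.5,0.04],[0.0905,-0.1433,0.01,-0.3,0.3,-44.5,0.04],[0.0905,-0.1433,0.026,-0.3,0.3,-44.5,0.04],[0.0905,-0.1433,0.026,-0.3,0.3,-44.5,0.04]],
  ],
)

```text
t: 18.9
eef_pos: [0.5346, -0.1812, 0.1548]
ee_rot: [3.133, 0.001, -1.624]
force: [-0.0, -0.1, 0.5]
width: 0.0396
```

```bash
python3 -c "
from h import *
st();delta([.538,-.1812,.12],-1.622)
cv2.imwrite('pics/s6.png',cv2.resize(optics.grab_frame('side')[140:260,310:430,::-1],None,fx=5,fy=5,interpolation=2))"
```

```text
t18.90 pos [ 0.5346 -0.1812  0.1548] rot [ 3.1335e+00  8.0000e-04 -1.6238e+00] F [-0.  -0.1  0.5] M [ 0.013  0.009 -0.008] w0.0396 q [ 0.02  0.26 -0.36 -0.   -0.96 -0.07] dial 1.823 or 4.965
shift [-0.1 -3.6 34.8] mm  rot [ 0.47  0.05 -0.1 ]
```

View pics/s6.png

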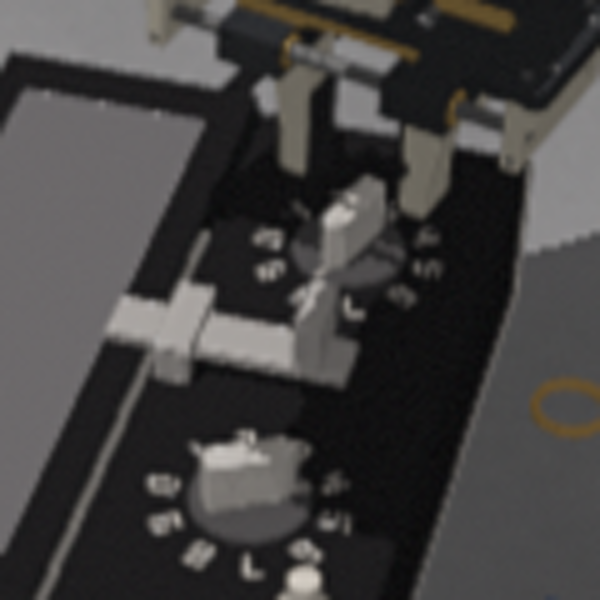

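Call:
jog_arm(
  motion=[
    [[0,-0.0036,0.01,0.5,0,0,0.04],[0,-0.0036,0.033,0.5,0,0,0.04],[0,-0.0036,0.033,0.5,0,0,0.04],[0,-0.0036,0.033,0.5,0,0,0.04]],
  ],
)

```text
t: 19.35
eef_pos: [0.5388, -0.1814, 0.1236]
ee_rot: [-3.14, -0.0, -1.623]
force: [-0.0, 0.4, 0.5]
width: 0.0399
```

```bash
python3 -c "
from h import *
st();delta([.538,-.1812,.122],-1.622)
cv2.imwrite('pics/s7.png',cv2.resize(optics.grab_frame('side')[140:260,310:430,::-1],None,fx=5,fy=5,interpolation=2))"
```

```text
t19.35 pos [ 0.5388 -0.1814  0.1236] rot [-3.1402 -0.     -1.6229] F [-0.   0.4  0.5] M [ 0.091 -0.123 -0.031] w0.0399 q [ 0.02  0.3  -0.39  0.   -0.88 -0.07] dial 1.822 or 4.964
shift [-0.1  0.8  1.6] mm  rot [-0.08 -0.   -0.05]
```

View pics/s7.png

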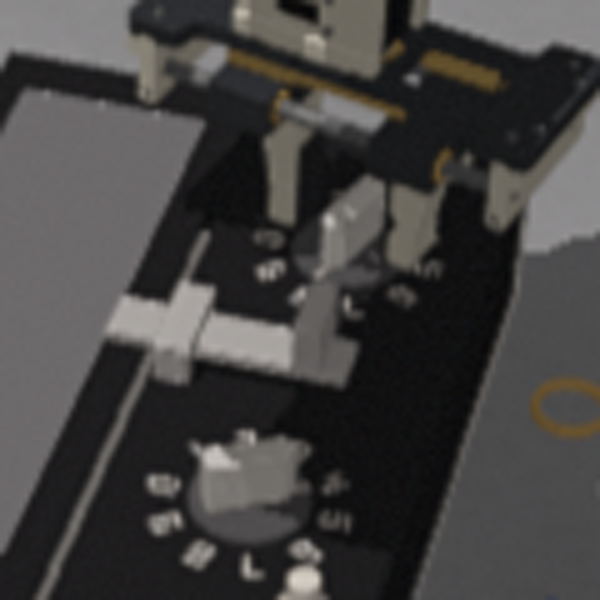

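Well straddled; close gently.

Call:
jog_arm(
  motion=[
    [[0,0,0.001,0,0,0,0.03],[0,0,0.001,0,0,0,0.01],[0,0,0.001,0,0,0,0.0],[0,0,0.001,0,0,0,0.0],[0,0,0.001,0,0,0,0.0]],
  ],
  newtons=10,
)

```text
t: 19.9
eef_pos: [0.5396, -0.1814, 0.1235]
ee_rot: [-3.138, -0.0, -1.623]
force: [0.6, 0.5, 1.9]
width: 0.0126
```

```bash
python3 -c "
from h import *
st();av(4)"
```

```text
t19.90 pos [ 0.5396 -0.1814  0.1235] rot [-3.1380e+00 -1.0000e-04 -1.6228e+00] F [0.6 0.5 1.9] M [ 0.225 -0.033 -0.077] w0.0126 q [ 0.02  0.3  -0.39  0.   -0.88 -0.07] dial 1.822 or 4.964
t20.10 F [0.57 0.64 2.74] Mz -0.052 sd 0.035 w0.0124 dial 1.822 or 4.964
```

Call:
jog_arm(
  motion=[
    [[0,0,0,0,0,-4,0.0],[0,0,0,0,0,-8,0.0],[0,0,0,0,0,-12,0.0],[0,0,0,0,0,-16,0.0],[0,0,0,0,0,-16,0.0]],
  ],
)

```text
t: 20.6
eef_pos: [0.5395, -0.1815, 0.1235]
ee_rot: [-3.139, -0.001, -1.342]
force: [-1.1, 0.4, 1.5]
width: 0.0124
```

```bash
python3 -c "
from h import *
st();av(4)"
```

```text
t20.60 pos [ 0.5395 -0.1815  0.1235] rot [-3.1385e+00 -1.0000e-03 -1.3425e+00] F [-1.1  0.4  1.5] M [ 0.045  0.241 -0.055] w0.0124 q [ 0.02  0.3  -0.39  0.   -0.88  0.21] dial 1.542 or 4.684
t20.80 F [-0.88  0.09  2.4 ] Mz -0.065 sd 0.027 w0.0122 dial 1.545 or 4.686
```

Call:
jog_arm(
  motion=[
    [[0,0,0,0,0,-1,0.0],[0,0,0,0,0,-1.5,0.0]],
  ],
)

```text
t: 21.0
eef_pos: [0.5395, -0.1815, 0.1235]
ee_rot: [-3.139, -0.001, -1.318]
force: [0.0, 0.1, 2.9]
width: 0.0121
```

```bash
python3 -c "
from h import *
av(7)"
```

```text
t21.35 F [-0.62  0.15  2.1 ] Mz -0.073 sd 0.022 w0.0122 dial 1.519 or 4.660
```

Call:
jog_arm(
  motion=[
    [[0,0,0,0,0,-1,0.0],[0,0,0,0,0,-1.5,0.0]],
  ],
)

```text
t: 21.55
eef_pos: [0.5395, -0.1815, 0.1235]
ee_rot: [-3.139, -0.001, -1.292]
force: [-1.4, -0.2, 3.0]
width: 0.0126
```

```bash
python3 -c "
from h import *
av(7)"
```

```text
t21.90 F [-0.63 -0.35  2.22] Mz -0.068 sd 0.035 w0.0120 dial 1.493 or 4.634
```

Call:
jog_arm(
  motion=[
    [[0,0,0,0,0,-1,0.0],[0,0,0,0,0,-1.5,0.0]],
  ],
)

```text
t: 22.1
eef_pos: [0.5395, -0.1816, 0.1235]
ee_rot: [-3.139, -0.001, -1.266]
force: [-1.3, -0.6, 2.3]
width: 0.0125
```

```bash
python3 -c "
from h import *
av(7)"
```

```text
t22.45 F [-0.9  -0.21  2.26] Mz -0.066 sd 0.018 w0.0120 dial 1.466 or 4.608
```

Call:
jog_arm(
  motion=[
    [[0,0,0,0,0,-1,0.0],[0,0,0,0,0,-1.5,0.0]],
  ],
)

```text
t: 22.65
eef_pos: [0.5395, -0.1815, 0.1235]
ee_rot: [-3.139, -0.001, -1.239]
force: [-0.8, -0.2, 2.5]
width: 0.0121
```

```bash
python3 -c "
from h import *
av(7)"
```

```text
t23.00 F [-0.97 -0.29  2.84] Mz -0.079 sd 0.043 w0.0122 dial 1.440 or 4.582
```

Call:
jog_arm(
  motion=[
    [[0,0,0,0,0,-1,0.0],[0,0,0,0,0,-1.5,0.0]],
  ],
)

```text
t: 23.2
eef_pos: [0.5394, -0.1816, 0.1235]
ee_rot: [-3.139, -0.001, -1.213]
force: [-1.1, -0.8, 2.0]
width: 0.012
```

```bash
python3 -c "
from h import *
av(7)"
```

```text
t23.55 F [-0.91  0.    2.31] Mz -0.069 sd 0.021 w0.0123 dial 1.414 or 4.556
```

Call:
jog_arm(
  motion=[
    [[0,0,0,0,0,-1,0.0],[0,0,0,0,0,-1.5,0.0]],
  ],
)

```text
t: 23.75
eef_pos: [0.5395, -0.1815, 0.1235]
ee_rot: [-3.139, -0.002, -1.187]
force: [-0.3, 0.5, 2.6]
width: 0.0125
```

```bash
python3 -c "
from h import *
av(7)"
```

```text
t24.10 F [-0.75 -0.39  2.44] Mz -0.066 sd 0.025 w0.0120 dial 1.388 or 4.530
```

Call:
jog_arm(
  motion=[
    [[0,0,0,0,0,-1,0.0],[0,0,0,0,0,-1.5,0.0]],
  ],
)

```text
t: 24.3
eef_pos: [0.5395, -0.1815, 0.1235]
ee_rot: [-3.139, -0.002, -1.161]
force: [-0.2, 0.4, 3.0]
width: 0.0122
```

```bash
python3 -c "
from h import *
av(7)"
```

```text
t24.65 F [-0.76 -0.38  2.51] Mz -0.061 sd 0.020 w0.0122 dial 1.362 or 4.504
```

Call:
jog_arm(
  motion=[
    [[0,0,0,0,0,-1,0.0],[0,0,0,0,0,-1.5,0.0]],
  ],
)

```text
t: 24.85
eef_pos: [0.5394, -0.1815, 0.1234]
ee_rot: [-3.139, -0.002, -1.135]
force: [-1.3, -0.5, 2.7]
width: 0.012
```

```bash
python3 -c "
from h import *
av(7)"
```

```text
t25.20 F [-1.06  0.18  2.59] Mz -0.083 sd 0.026 w0.0121 dial 1.336 or 4.477
```

Call:
jog_arm(
  motion=[
    [[0,0,0,0,0,-1,0.0],[0,0,0,0,0,-1.5,0.0]],
  ],
)

```text
t: 25.4
eef_pos: [0.5394, -0.1815, 0.1235]
ee_rot: [-3.139, -0.002, -1.109]
force: [-1.5, 0.1, 1.8]
width: 0.0124
```

```bash
python3 -c "
from h import *
av(7)"
```

```text
t25.75 F [-1.14 -0.19  2.78] Mz -0.067 sd 0.033 w0.0123 dial 1.310 or 4.451
```

Call:
jog_arm(
  motion=[
    [[0,0,0,0,0,-1,0.0],[0,0,0,0,0,-1.5,0.0]],
  ],
)

```text
t: 25.95
eef_pos: [0.5394, -0.1816, 0.1235]
ee_rot: [-3.139, -0.002, -1.083]
force: [-1.4, 0.3, 2.5]
width: 0.0121
```

```bash
python3 -c "
from h import *
av(7)"
```

```text
t26.30 F [-1.26 -0.56  2.75] Mz -0.081 sd 0.014 w0.0121 dial 1.284 or 4.425
```

Call:
jog_arm(
  motion=[
    [[0,0,0,0,0,-1,0.0],[0,0,0,0,0,-1.5,0.0]],
  ],
)

```text
t: 26.5
eef_pos: [0.5394, -0.1816, 0.1234]
ee_rot: [-3.139, -0.002, -1.056]
force: [-0.9, 0.0, 1.8]
width: 0.0121
```

```bash
python3 -c "
from h import *
av(7)"
```

```text
t26.85 F [-0.96 -0.75  2.69] Mz -0.098 sd 0.024 w0.0122 dial 1.257 or 4.399
```

Call:
jog_arm(
  motion=[
    [[0,0,0,0,0,-1,0.0],[0,0,0,0,0,-1,0.0]],
  ],
)

```text
t: 27.05
eef_pos: [0.5394, -0.1816, 0.1235]
ee_rot: [-3.139, -0.002, -1.039]
force: [-1.3, -1.2, 4.0]
width: 0.0122
```

```bash
python3 -c "
from h import *
av(7)"
```

```text
t27.40 F [-1.41 -0.09  2.73] Mz -0.064 sd 0.037 w0.0122 dial 1.240 or 4.382
```

Call:
jog_arm(
  motion=[
    [[0,0,0,0,0,-1,0.0],[0,0,0,0,0,-1.5,0.0]],
  ],
)

```text
t: 27.6
eef_pos: [0.5394, -0.1816, 0.1235]
ee_rot: [-3.139, -0.002, -1.013]
force: [-1.7, -0.5, 3.0]
width: 0.012
```

```bash
python3 -c "
from h import *
av(7)"
```

```text
t27.95 F [-1.59 -0.19  2.74] Mz -0.064 sd 0.021 w0.0122 dial 1.214 or 4.356
```

Call:
jog_arm(
  motion=[
    [[0,0,0,0,0,-1,0.0],[0,0,0,0,0,-1.5,0.0]],
  ],
)

```text
t: 28.15
eef_pos: [0.5394, -0.1816, 0.1234]
ee_rot: [-3.139, -0.002, -0.987]
force: [-0.9, -1.2, 2.8]
width: 0.0119
```

```bash
python3 -c "
from h import *
av(7)"
```

```text
t28.50 F [-1.55 -0.72  2.03] Mz 0.016 sd 0.041 w0.0119 dial 1.188 or 4.329
```

Call:
jog_arm(
  motion=[
    [[0,0,0,0,0,-1,0.0],[0,0,0,0,0,-2,0.0],[0,0,0,0,0,-2,0.0]],
  ],
)

```text
t: 28.8
eef_pos: [0.5394, -0.1816, 0.1235]
ee_rot: [-3.14, -0.002, -0.952]
force: [-1.1, -1.2, 2.8]
width: 0.0118
```

```bash
python3 -c "
from h import *
av(7)"
```

```text
t29.15 F [-1.41 -0.98  2.04] Mz 0.005 sd 0.022 w0.0119 dial 1.153 or 4.294
```

Call:
jog_arm(
  motion=[
    [[0,0,0,0,0,-1,0.0],[0,0,0,0,0,-2,0.0],[0,0,0,0,0,-2,0.0]],
  ],
)

```text
t: 29.45
eef_pos: [0.5393, -0.1816, 0.1234]
ee_rot: [-3.14, -0.002, -0.918]
force: [-1.2, -1.0, 2.2]
width: 0.012
```

```bash
python3 -c "
from h import *
av(7)"
```

```text
t29.80 F [-1.4  -1.    2.28] Mz -0.093 sd 0.032 w0.0121 dial 1.118 or 4.260
```

Call:
jog_arm(
  motion=[
    [[0,0,0,0,0,-1,0.0],[0,0,0,0,0,-1.5,0.0]],
  ],
)

```text
t: 30.0
eef_pos: [0.5393, -0.1816, 0.1234]
ee_rot: [-3.14, -0.002, -0.891]
force: [-1.9, -0.7, 1.3]
width: 0.0121
```

```bash
python3 -c "
from h import *
av(7)"
```

```text
t30.35 F [-1.16 -1.32  2.49] Mz -0.166 sd 0.029 w0.0121 dial 1.092 or 4.234
```

Call:
jog_arm(
  motion=[
    [[0,0,0,0,0,3.5,0.0],[0,0,0,0,0,3.5,0.03],[0,0,0,0,0,3.5,0.04],[0,0,0,0,0,3.5,0.04],[0,0,-0.03,0,0,3.5,0.04],[0,0,-0.05,0,0,3.5,0.04],[0,0,-0.05,0,0,3.5,0.04]],
  ],
)

```text
t: 31.05
eef_pos: [0.5411, -0.1817, 0.1765]
ee_rot: [-3.136, -0.006, -0.952]
force: [-0.7, -0.0, 0.4]
width: 0.0397
```

```bash
python3 -c "
from h import *
st();delta([.5175,-.099,.17],-1.371)
cv2.imwrite('pics/s8.png',cv2.resize(optics.grab_frame('side')[140:260,310:430,::-1],None,fx=5,fy=5,interpolation=2))"
```

```text
t31.05 pos [ 0.5411 -0.1817  0.1765] rot [-3.1357 -0.0056 -0.9519] F [-0.7 -0.   0.4] M [ 0.03  -0.006  0.036] w0.0397 q [ 0.02  0.24 -0.33  0.   -0.99  0.6 ] dial 1.152 or 4.293
shift [-81.1 -28.8   6.2] mm  rot [-0.4  -0.25 24.01]
```

View pics/s8.png

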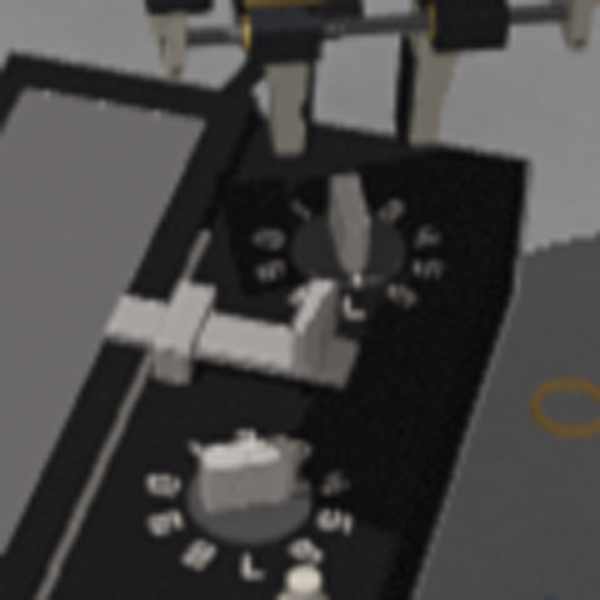

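The right pointer now stands by the 7, the left near 4. On to the bolt.

Call:
jog_arm(
  motion=[
    [[-0.081,-0.029,0,-0.4,-0.3,24,0.04],[-0.081,-0.029,0,-0.4,-0.3,24,0.04],[-0.081,-0.029,0,-0.4,-0.3,24,0.04],[-0.081,-0.029,0,-0.4,-0.3,24,0.04],[-0.081,-0.029,0.006,-0.4,-0.3,24,0.04],[-0.081,-0.029,0.006,-0.4,-0.3,24,0.04],[-0.081,-0.029,0.006,-0.4,-0.3,24,0.04]],
  ],
)

```text
t: 31.8
eef_pos: [0.5166, -0.0994, 0.1679]
ee_rot: [3.138, 0.002, -1.37]
force: [-0.1, -0.3, 0.3]
width: 0.0399
```

```bash
python3 -c "
from h import *
st();delta([.5175,-.099,.132],-1.371)
cv2.imwrite('pics/s9.png',cv2.resize(optics.grab_frame('side')[140:260,310:430,::-1],None,fx=5,fy=5,interpolation=2))"
```

```text
t31.80 pos [ 0.5166 -0.0994  0.1679] rot [ 3.1381e+00  2.1000e-03 -1.3705e+00] F [-0.1 -0.3  0.3] M [ 0.053 -0.07   0.014] w0.0399 q [ 0.18  0.19 -0.42 -0.   -0.96  0.02] dial 1.57 or 4.712
shift [-0.1 -1.1 35.9] mm  rot [0.2  0.12 0.03]
```

View pics/s9.png

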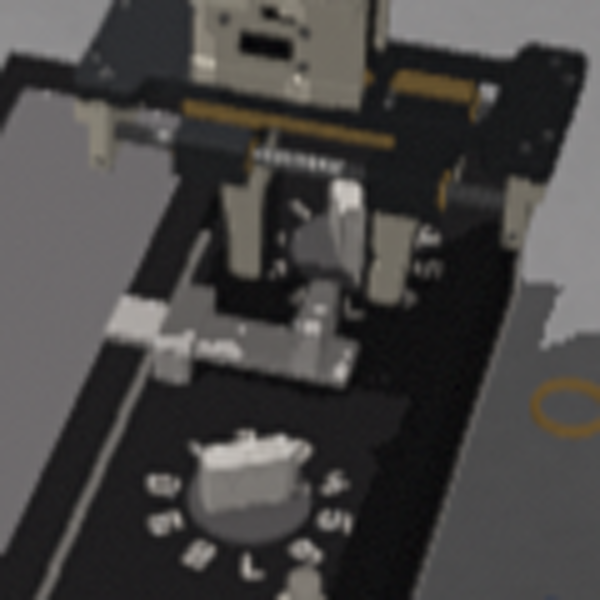

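Call:
jog_arm(
  motion=[
    [[0,-0.001,0.012,0.2,0,0,0.036],[0,-0.001,0.035,0.2,0,0,0.036],[0,-0.001,0.035,0.2,0,0,0.036],[0,-0.001,0.035,0.2,0,0,0.036]],
  ],
)

```text
t: 32.25
eef_pos: [0.5176, -0.0995, 0.1333]
ee_rot: [3.141, 0.002, -1.371]
force: [-0.1, 0.6, -0.2]
width: 0.036
```

```bash
python3 -c "
from h import *
st();delta([.5175,-.099,.132],-1.371)
cv2.imwrite('pics/s10.png',cv2.resize(optics.grab_frame('side')[140:260,310:430,::-1],None,fx=5,fy=5,interpolation=2))"
```

```text
t32.25 pos [ 0.5176 -0.0995  0.1333] rot [ 3.1411e+00  1.7000e-03 -1.3707e+00] F [-0.1  0.6 -0.2] M [ 0.05  -0.091 -0.033] w0.0360 q [ 0.18  0.23 -0.47 -0.   -0.88  0.02] dial 1.57 or 4.712
shift [-0.5 -0.   1.3] mm  rot [0.03 0.1  0.02]
```

View pics/s10.png

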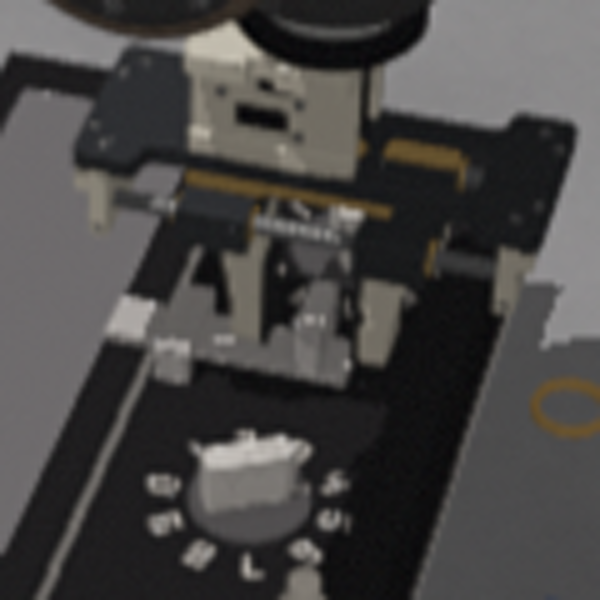

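Call:
jog_arm(
  motion=[
    [[0,0,0,0,0,0,0.02],[0,0,0,0,0,0,0.0],[0,0,0,0,0,0,0.0],[0,0,0,0,0,0,0.0]],
  ],
  newtons=10,
)

```text
t: 32.7
eef_pos: [0.5174, -0.0995, 0.1342]
ee_rot: [3.141, 0.002, -1.37]
force: [-2.0, 0.3, 4.4]
width: 0.0118
```

```bash
python3 -c "
from h import *
st();av(3)"
```

```text
t32.70 pos [ 0.5174 -0.0995  0.1342] rot [ 3.1412e+00  1.5000e-03 -1.3705e+00] F [-2.   0.3  4.4] M [0.12  0.747 0.04 ] w0.0118 q [ 0.18  0.22 -0.47 -0.   -0.88  0.02] dial 1.57 or 4.712
t32.85 F [-4.32  0.42  5.68] Mz 0.105 sd 0.027 w0.0120 dial 1.570 or 4.712
```

Call:
jog_arm(
  motion=[
    [[0,0.001,0,0,0,0,0.0],[0,0.002,0,0,0,0,0.0],[0,0.002,0,0,0,0,0.0]],
  ],
)

```text
t: 33.15
eef_pos: [0.5162, -0.0998, 0.1342]
ee_rot: [-3.14, 0.001, -1.37]
force: [4.2, 1.2, -4.1]
width: 0.0118
```

```bash
python3 -c "
from h import *
st();av(3)"
```

```text
t33.15 pos [ 0.5162 -0.0998  0.1342] rot [-3.1404e+00  1.4000e-03 -1.3702e+00] F [ 4.2  1.2 -4.1] M [ 0.084 -1.441  0.089] w0.0118 q [ 0.18  0.22 -0.47 -0.   -0.88  0.02] dial 1.57 or 4.711
t33.30 F [ 3.49 -0.29 -3.55] Mz 0.091 sd 0.037 w0.0120 dial 1.570 or 4.711
```

Force small (3.5 N). Two more mm.

Call:
jog_arm(
  motion=[
    [[0,0.001,0,0,0,0,0.0],[0,0.002,0,0,0,0,0.0],[0,0.002,0,0,0,0,0.0]],
  ],
)

```text
t: 33.6
eef_pos: [0.5139, -0.1002, 0.1343]
ee_rot: [-3.141, 0.001, -1.37]
force: [3.4, 0.5, -3.1]
width: 0.0119
```

```bash
python3 -c "
from h import *
st();av(3)"
```

```text
t33.60 pos [ 0.5139 -0.1002  0.1343] rot [-3.1410e+00  1.4000e-03 -1.3702e+00] F [ 3.4  0.5 -3.1] M [ 0.07  -1.385  0.062] w0.0119 q [ 0.18  0.22 -0.47 -0.   -0.88  0.02] dial 1.57 or 4.711
t33.75 F [ 3.65  0.6  -2.62] Mz 0.100 sd 0.027 w0.0121 dial 1.570 or 4.711
```

Call:
jog_arm(
  motion=[
    [[0,0.003,0,0,0,0,0.0],[0,0.006,0,0,0,0,0.0],[0,0.009,0,0,0,0,0.0],[0,0.012,0,0,0,0,0.0],[0,0.015,0,0,0,0,0.0],[0,0.018,0,0,0,0,0.0],[0,0.018,0,0,0,0,0.0]],
  ],
)

```text
t: 34.45
eef_pos: [0.4951, -0.1041, 0.1342]
ee_rot: [3.14, 0.001, -1.37]
force: [0.0, -2.0, 0.2]
width: 0.0117
```

```bash
python3 -c "
from h import *
st();av(3)"
```

```text
t34.45 pos [ 0.4951 -0.1041  0.1342] rot [ 3.1405e+00  1.5000e-03 -1.3704e+00] F [ 0.  -2.   0.2] M [-0.445  0.068  0.103] w0.0117 q [ 0.18  0.19 -0.51 -0.   -0.87  0.02] dial 1.57 or 4.712
t34.60 F [-1.59 -1.54  1.47] Mz 0.113 sd 0.016 w0.0119 dial 1.570 or 4.712
```

Call:
jog_arm(
  motion=[
    [[0,0.001,0,0,0,0,0.0],[0,0.0015,0,0,0,0,0.0],[0,0.002,0,0,0,0,0.0],[0,0.002,0,0,0,0,0.0]],
  ],
)

```text
t: 35.0
eef_pos: [0.4935, -0.1044, 0.1342]
ee_rot: [3.14, 0.001, -1.37]
force: [3.3, -0.7, -2.2]
width: 0.0117
```

```bash
python3 -c "
from h import *
st();av(3)
cv2.imwrite('pics/s11.png',cv2.resize(optics.grab_frame('side')[120:320,240:440,::-1],None,fx=3,fy=3,interpolation=2))"
```

```text
t35.00 pos [ 0.4935 -0.1044  0.1342] rot [ 3.1405e+00  1.4000e-03 -1.3703e+00] F [ 3.3 -0.7 -2.2] M [-0.343 -0.894  0.063] w0.0117 q [ 0.18  0.19 -0.51 -0.   -0.87  0.02] dial 1.57 or 4.712
t35.15 F [ 2.28 -1.16 -2.36] Mz 0.068 sd 0.023 w0.0120 dial 1.570 or 4.712
```

View pics/s11.png

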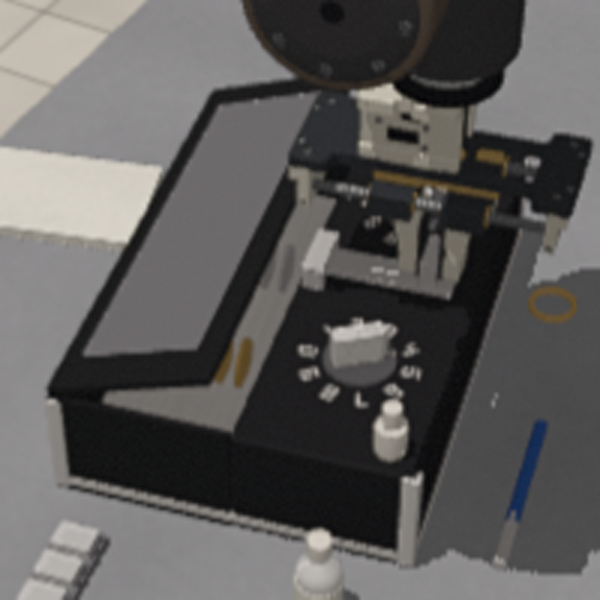

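Call:
jog_arm(
  motion=[
    [[0,0,0,0,0,0,0.03],[0,0,0,0,0,0,0.036],[0,0,0,0,0,0,0.036],[0,0,-0.03,0,0,0,0.036],[0,0,-0.06,0,0,0,0.036],[0,0,-0.1,0,0,0,0.036],[0,0,-0.12,0,0,0,0.036],[0,0,-0.12,0,0,0,0.036]],
  ],
)

```text
t: 36.0
eef_pos: [0.4951, -0.1046, 0.2577]
ee_rot: [-3.137, 0.001, -1.37]
force: [-0.6, -0.1, -0.2]
width: 0.036
```

Call:
jog_arm(
  motion=[
    [[0.05,0,0,0,0,0,0.036],[0.1,0,0,0,0,0,0.036],[0.15,0,0,0,0,0,0.036],[0.15,0,0,0,0,0,0.036],[0.15,0,0,0,0,0,0.036]],
  ],
)

```text
t: 36.5
eef_pos: [0.5242, -0.2527, 0.2559]
ee_rot: [-3.14, 0.002, -1.373]
force: [0.4, -0.0, 0.5]
width: 0.0365
```

```bash
python3 -c "
from h import *
st()
cv2.imwrite('pics/s12.png',optics.grab_frame('side')[:,:,::-1])
cv2.imwrite('pics/t12.png',cv2.resize(optics.grab_frame('top')[130:350,190:510,::-1],None,fx=2.5,fy=2.5,interpolation=2))"
```

```text
t36.50 pos [ 0.5242 -0.2527  0.2559] rot [-3.1397e+00  1.8000e-03 -1.3730e+00] F [ 0.4 -0.   0.5] M [ 0.143 -0.02  -0.005] w0.0365 q [-0.11  0.2  -0.19 -0.   -1.18  0.31] dial 1.573 or 4.714
```

View pics/s12.png

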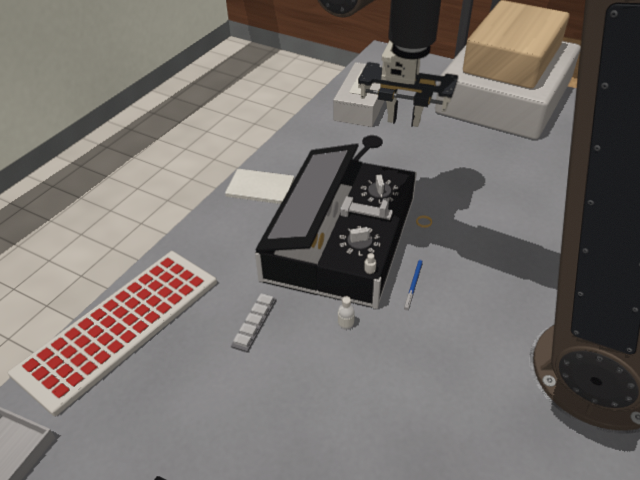

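View pics/t12.png

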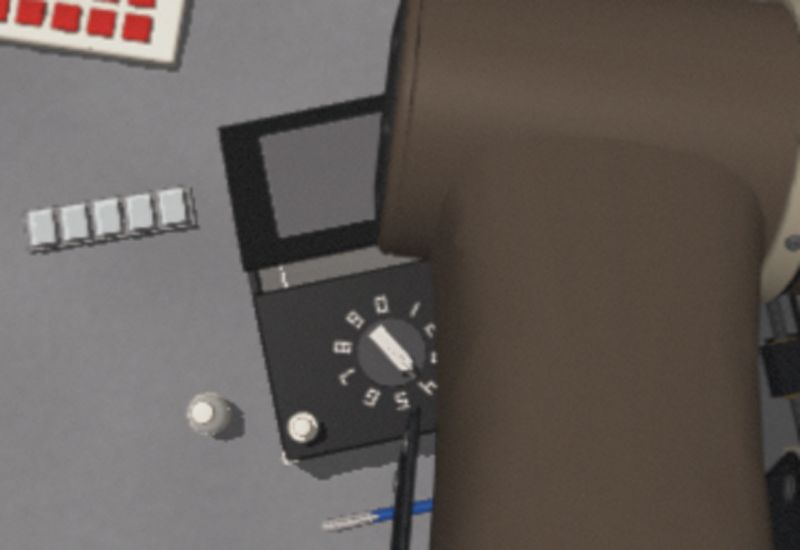

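```bash
python3 -c "
from h import *
arm.job_done()"
```

```text
the job is handed in; nothing more can be done
```

The case is unlocked: both dials are locked at their numbers, the bolt is back and the lid has popped up. I handed the job in at about 36.6 s of the 72 s allowed; it reports no verdict.

- **Left dial:** I turned it clockwise in small steps. The pin holds it both ways at about 2.60 rad (target 2.513). The torque I read at the wrist reached about +0.15 and −0.18 N m, under the 0.3 N m limit.
- **Right dial:** I turned it anticlockwise until the pin snapped in, and it locked at about 4.29 rad (target 4.398). Torque reached about −0.17 N m. I felt the lock only in the turning direction, not backwards.
- **Bolt:** it slid about 24.4 mm by the tool's position, and the averaged pull stayed around 4 N. It moved freely past 1.5 mm, so both pins were in. I stopped just short of the 25 mm end stop.
- **Final pictures:** the side view shows the lid up, the bolt back, and the gripper open and clear of everything. The bystanders appear where they were. The top view shows the left pointer at 4, but the arm hid the right half there, so the right dial was checked only in the side view.

One disagreement: the dials stood about 3 mm farther out (world x) than the camera fit said. I corrected for this by feel at the first grasp and carried the offset over to the right dial and the bolt.

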